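# Seat a lens barrel in the spring V-cradle and hold it pressed

## Robot

A 6-joint arm with a two-finger parallel gripper is mounted at the origin on the work surface. World frame = base frame: x ahead of the robot, y to its left, z up, the work surface at z = 0. Lengths are in mm, angles in rad, forces in N, time in s.
With the tool pointing down it reaches from about 350 to 975 mm from the base axis. Payload 7.1 kg.
Tool frame: the origin (TCP) lies midway between the tips of the shut fingers; the grasp point (between the pads) lies 19 mm behind it (ctrl.hold_point_z is the distance from the TCP to the grasp point, in mm); z points along the fingers, y is the direction in which the jaws open and shut (so a half turn about z gives the same grasp; the last joint's range is limited). The gripper opens to 88 mm and grips with 3 to 60 N. Pads are 20 mm wide; open, the fingers measure 115 mm over their backs; the gripper's body (75 mm by 178 mm) begins 61 mm behind the grasp point.
Start: joints at [-0.019, 0.423, 1.63, -0, 1.089, -0.019], TCP at [624.984, 0.026, 222.675] pointing down, gripper open.
Joint ranges: [-3, 3], [-0.9, 2.11], [0.09, 2.58], [-1.31, 4.45], [0.11, 2.69], [-2.54, 2.54]. Speed limits (rad/s): [2.39, 2.39, 3.01, 3.14, 3.14, 3.14].

## Interface

Orientations are given as a rotation vector (axis times angle).
In Python, from workcell import ctrl, eyes gives the robot as it stands.
- The arm moves only by the tool move_arm, never from a script. Its argument "deltas" is a list of rows, each a list of 6 numbers: the shift along the tool's x, y, z in mm, then the turn, a rotation vector about the tool's x, y, z in rad. A call has 1 to 5 rows; each row shifts and turns the pose as measured when the row begins, along the tool's axes as they then stand; what a row does not reach is not made up. A row lasts 1/12 s, in which the tool goes at most 41.7 mm and 7.16 degrees, less where a joint would pass 70% of its speed; a pose out of reach is approached as far as the arm can. A call is refused whole if a number of a shift passes 41.7 or a number of a turn 0.125, either way. A call with a gripper value outside its range is refused whole. "hand" is the closure, from -1 (fully open) to 1 (shut), set as the call begins (left out, the last holds). The fingers move at their own pace and stop on an object; the grip force is fixed at half the most. Time passes only in rows, so rows that do not move let the fingers close. It gives the time, the measured TCP pose, the force and the opening at its end, in the units of the state.
- ctrl.get_obs(): the state, without advancing time (a new reading comes with each control period).
- eyes.get_image(name): name is "scene" or "side" or "wrist"; returns a dict with "frame" (384x512x3 uint8, red, green, blue), "range_z" (384x512 float32, mm along the optical axis (not along the pixel's ray), 0 where there is no reading), "fx", "fy", "cx", "cy" (pixels), "cam_to_world" (4x4, takes a point from camera to world coordinates). Camera axes: x right, y down, z forward; pixel columns grow to the right and rows downward; lengths in mm; the calibration is good to about 2 mm. A picture is of the moment at which its call begins.
- ctrl.close_job(): hands the job in, once; it reports no verdict.
The state is a dict: "t": time; "qpos": joint angles; "qvel": joint speeds; "joint_torque": joint torques, N m; "ee_pos": TCP position; "orientation": TCP orientation; "ft_force": force on the tool from outside, world axes, zero at the start; "moment": the same for the moment, N m; "width": finger opening in mm.
Only numpy, scipy, OpenCV 4.12 (cv2) and the standard library are available. Lean on these libraries where they do the work, as an engineer would, in place of code of your own. Each camera call takes 0.05 s, during which the arm holds its last target.

## Task

Take the silver lens barrel with the brass rings out of the blue rack and lay it centred in the V-cradle of the alignment stand, lens end towards the green bar, so that it lies along the V on both sloping faces. Then press it down gently until the cradle has sunk well past half of its spring travel, and finish while still holding it pressed there: do not let go or back off at the end. Leave the black barrel and everything else on the bench where they are.

Things in the scene. Friction and masses are not known exactly. Their poses are not given: they have to be found in the camera images.
- barrel: the silver lens barrel to be seated: a plain cylinder 36 mm in diameter, 100 mm long, lying level, about 180 g, with brass rings, the wider one near its lens end. Origin at the middle of its axis (half-way up), x along its axis towards the lens end, z up at the start
- barrel_mid (a point): the centre of the silver barrel (middle of its axis, half-way up), x along its axis towards the lens end
- barrel_lens (a point): the middle of the silver barrel's lens end face (glass disc, next to the wide brass ring), 50 mm from its centre
- spare_mid (a point): the centre of the other barrel, same size and way round, black with green rings; it lies in the other slot of the rack, in parallel 104 mm away, and stays there. Either barrel may be in either slot
- rack: blue storage rack, fixed: base 100 x 190 x 10 mm, two slots along its x, 52 mm either side of its middle. A barrel's axis lies 55 mm above the bench, on two 12 mm thick saddles 38 mm either side of its middle, between lips that end 9 mm below the axis; the 64 mm between the saddles are free down to the base. Origin on the bench under its middle, z up
- v_seat (a point): where the barrel's centre belongs in the V-cradle: the middle of the axis of a seated barrel, 70 mm above the bench while the cradle is up; it sinks with the cradle. x runs along the V towards the green bar (62 mm away, 60 mm wide, its top 20 mm below this point), y to the left across the V, z up. Between the two pairs of V faces is a 52 mm free gap for fingers, down to the cradle plate 32 mm below this point
- cradle (a joint): how far the V-cradle has been pressed down on its springs: 0 = up (it stays up under the barrel's weight), 0.014 m = on its bottom stop. Pushing it down takes about 2 to 3 N to start and 0.5 N more for each mm, about 10 N at the stop. It rises again when let go. The V on it has two left and two right sloping steel faces (45 degrees), 16 mm long each, centred 34 mm either side of the middle; they reach up to 2 mm below the seated axis, their backs 30 mm out
- stand: the alignment stand's grey base plate, 150 x 120 x 12 mm, fixed to the bench. Origin on the bench under its middle, x along the V, z up. Four guide rods stand 60 mm along and 46 mm across from its middle, up to 50 mm above the bench
- reagent: bystander: amber bottle, 52 mm in diameter, 110 mm tall; origin at its underside
- slide_box: bystander: blue slide box 85 x 100 x 34 mm; origin at its underside
- beaker: bystander: clear beaker, 68 mm in diameter, 85 mm tall; origin at its underside
- lens_brush: bystander: lens brush 170 mm long, lying flat
- dish: bystander: closed glass dish, 80 mm in diameter, 14 mm tall; origin at its underside
There are look-alikes about, which are no part of the job. Leave any orange look-alike of the stand alone.

How it is judged (in metres and radians):
On the way, in this order (a step that is already met when the one before it is completed fails the run):
1. the silver barrel is lifted clear of the rack in the fingers (height (world z) of barrel_mid above 0.085 m and contact force between the fingers and barrel above 2 N and contact force between rack and barrel below 0.05 N), for 0.2 s.
2. the barrel lies in the V on both sloping faces, lens end towards the green bar (angle between the x axis of barrel_mid and the x axis of v_seat, either way round below 0.07 rad and x of barrel_lens in the frame of v_seat above 0.02 m and x of barrel_mid in the frame of v_seat between -0.012 and 0.012 m and y of barrel_mid in the frame of v_seat between -0.003 and 0.003 m and z of barrel_mid in the frame of v_seat between -0.003 and 0.003 m and contact force between barrel and cradle_c0 above 0.1 N and contact force between barrel and cradle_c1 above 0.1 N and contact force between barrel and cradle_c2 above 0.1 N and contact force between barrel and cradle_c3 above 0.1 N), for 0.2 s.
At the end, for the whole second after the job is handed in: barrel in the V, lens end to the green bar, within 0.07 rad, 12 mm along, 3 mm across and in height of the seat point; over 1.2 N on each of the four sloping faces, over 3 N from the fingers; cradle over 6 mm down; still; black barrel within 20 mm and bystanders within 30 mm of their places (angle between the x axis of barrel_mid and the x axis of v_seat, either way round below 0.07 rad and x of barrel_lens in the frame of v_seat above 0.02 m and x of barrel_mid in the frame of v_seat between -0.012 and 0.012 m and y of barrel_mid in the frame of v_seat between -0.003 and 0.003 m and z of barrel_mid in the frame of v_seat between -0.003 and 0.003 m and contact force between barrel and cradle_c0 above 1.2 N and contact force between barrel and cradle_c1 above 1.2 N and contact force between barrel and cradle_c2 above 1.2 N and contact force between barrel and cradle_c3 above 1.2 N and contact force between the fingers and barrel above 3 N and value of joint cradle above 0.006 m and linear speed of barrel below 0.02 m/s and horizontal distance between spare_mid and rack below 0.075 m and distance of spare_mid from where it was at the start of the episode below 0.02 m and distance of each of reagent, slide_box, beaker, lens_brush, dish from where it was at the start of the episode below 0.03 m); the arm keeps its last pose, push and grip.
It fails at once if the barrel is slammed or crushed into the V: more than 30 N on one of its faces (contact force between barrel and cradle_c0 above 30 N or contact force between barrel and cradle_c1 above 30 N or contact force between barrel and cradle_c2 above 30 N or contact force between barrel and cradle_c3 above 30 N).
It fails at once if the silver barrel is dropped onto the bench (height (world z) of barrel_mid below 0.035 m).
It fails at once if the black barrel is moved by more than 20 mm (distance of spare_mid from where it was at the start of the episode above 0.02 m).
It fails at once if something else on the bench is pushed more than 30 mm (distance of any of reagent, slide_box, beaker, lens_brush, dish from where it was at the start of the episode above 0.03 m).
It also fails if it takes over 42 s, if anything falls off the work surface, if the arm or the gripper's body presses on something with over 40 N, if the wrist force passes 120 N, or if a joint passes its speed limit or range.

## Working session

There is one attempt and no reset: what is moved stays moved. The work goes in short steps, Python scripts to look and compute and a tool call to move; the robot and the scene stay as the last step left them, time stands still between calls to the robot, and variables do not carry over. Pictures are saved under pics/ and viewed, and the job is handed in when it is done.

Besides the shell and the picture viewer there is one more tool, called after "Emit:" in YAML: its name, and indented under it one key for each argument. move_arm: Moves the arm, as the interface text tells. Its arguments: {"type":"object","properties":{"deltas":{"type":"array"},"hand":{"type":"number"}},"required":["deltas"]}

```bash
mkdir -p pics
cat > h.py <<'E'
import numpy as np,cv2
from workcell import ctrl,eyes
def grab(n,tag):
    d=eyes.get_image(n); cv2.imwrite(f'pics/{tag}.png',d['frame'][:,:,::-1]); np.savez(f'{tag}.npz',**d); return d
def pts(d):
    z=d['range_z'].astype(float); v,u=np.mgrid[:z.shape[0],:z.shape[1]]
    P=np.stack([(u-d['cx'])/d['fx']*z,(v-d['cy'])/d['fy']*z,z,np.ones_like(z)],-1)@np.array(d['cam_to_world']).T
    P=P[...,:3]; P[z==0]=np.nan; return P
E
python3 - <<'E'
from h import *
for n in('scene','side','wrist'): grab(n,n+'0')
print(ctrl.get_obs())
E
```

```text
{'t': 0.15, 'qpos': array([-1.90131319e-02,  4.23641415e-01,  1.63048580e+00, -1.67284172e-05,
        1.08855948e+00, -1.89683505e-02]), 'qvel': array([-1.38022599e-04, -1.30124979e-03, -2.57588642e-03, -1.69691910e-03,
       -4.50194573e-05, -1.78967303e-03]), 'joint_torque': array([ 9.52650989e-04, -5.44981134e+01, -2.73919362e+01,  6.45430083e-02,
        2.04369903e-02, -3.19723256e-05]), 'ee_pos': array([6.24594130e+02, 2.06395009e-02, 2.22106431e+02]), 'orientation': array([-2.22093236e+00, -2.22085016e+00,  1.20834621e-03]), 'ft_force': array([-0.64161752,  0.20716375, -0.17446401]), 'moment': array([ 0.00515772, -0.00465516,  0.03068809]), 'width': 88.09336134374412}
```

View pics/scene0.png

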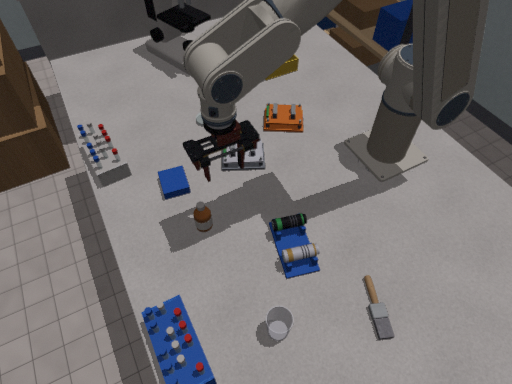

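View pics/side0.png

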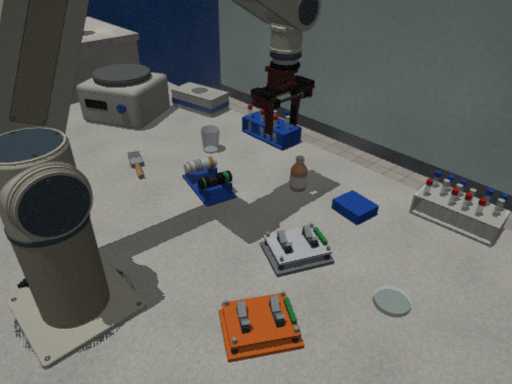

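View pics/wrist0.png

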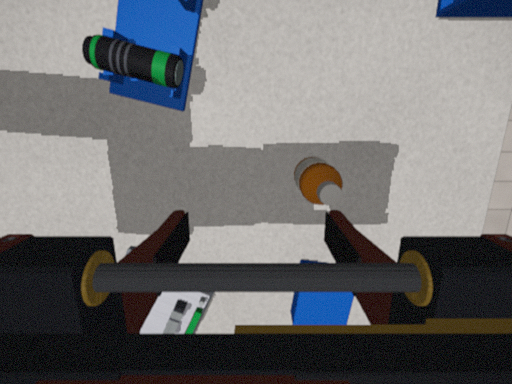

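The scene picture shows the silver barrel at about (300,254) and the black one at (290,222). The grey stand is at (245,155), partly hidden by the gripper. The side picture shows the grey stand at (297,247), with its green bar at (320,236). I'll take coarse positions from the depth data.

Run:
```python
from h import *
for n,l in(('scene0',{'silver':(300,254),'black':(290,222),'bottle':(203,220),'beaker':(278,325),'box':(174,180),'stand':(243,163)}),('side0',{'silver':(201,165),'black':(215,180),'stand':(297,250),'green':(320,236),'box':(355,206),'bottle':(298,180),'orangegreen':(291,309),'dish':(392,300),'vL':(284,240),'vR':(311,236)})):
    d=dict(np.load(n+'.npz')); P=pts(d)
    for k,(u,v) in l.items(): print(n,k,np.nanmedian(P[v-1:v+2,u-1:u+2].reshape(-1,3),0).round())
d=dict(np.load('side0.npz'));c=cv2.resize(d['frame'][140:280,170:370,::-1],None,fx=4,fy=4,interpolation=2);cv2.imwrite('pics/c1.png',c)
d=dict(np.load('scene0.npz'));c=cv2.resize(d['frame'][100:290,210:340,::-1],None,fx=3,fy=3,interpolation=2);cv2.imwrite('pics/c2.png',c)
```

```text
scene0 silver [518. 241.  70.]
scene0 black [488. 137.  69.]
scene0 bottle [708.  12.  66.]
scene0 beaker [653. 361.   4.]
scene0 box [ 725. -196.   35.]
scene0 stand [572.  10. 241.]
side0 silver [501. 215.  64.]
side0 black [479. 114.  64.]
side0 stand [ 451. -229.   38.]
side0 green [ 522. -240.   49.]
side0 box [ 710. -215.   35.]
side0 bottle [682. -28.  47.]
side0 orangegreen [ 299. -345.   50.]
side0 dish [ 502. -457.   15.]
side0 vL [ 443. -192.   50.]
side0 vR [ 508. -224.   47.]
```

View pics/c1.png

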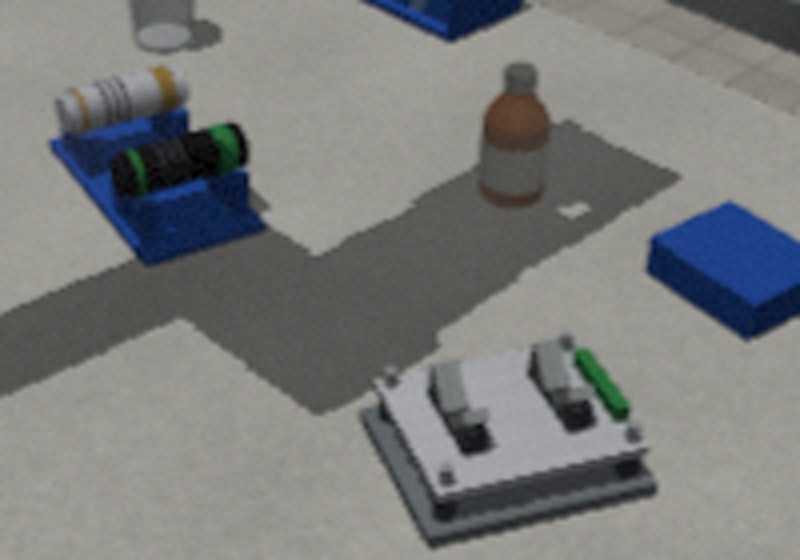

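View pics/c2.png

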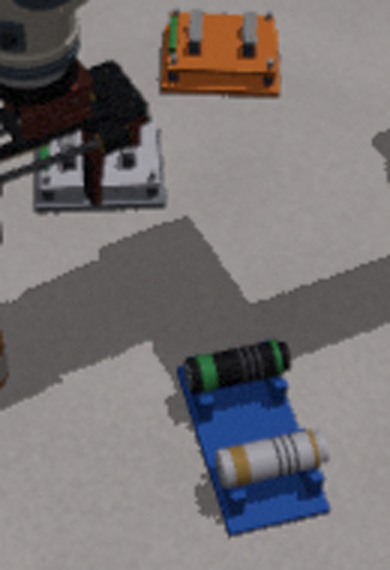

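Run:
```python
from h import *
d=dict(np.load('wrist0.npz'));print(d['cam_to_world'].round(3),d['fx'],d['cx'],d['cy'])
d=dict(np.load('side0.npz'));print(d['cam_to_world'].round(3),d['fx'])
```

```text
[[ 1.00000e+00  1.00000e-03 -2.00000e-03  6.23610e+02]
 [ 0.00000e+00 -9.67000e-01 -2.55000e-01  6.94820e+01]
 [-2.00000e-03  2.55000e-01 -9.67000e-01  3.82927e+02]
 [ 0.00000e+00  0.00000e+00  0.00000e+00  1.00000e+00]] 268.74407485380976 256.5137843724947 186.19141987855235
[[ 7.33000e-01 -3.71000e-01  5.71000e-01 -1.33051e+02]
 [-6.81000e-01 -4.08000e-01  6.08000e-01 -6.77256e+02]
 [ 7.00000e-03 -8.34000e-01 -5.51000e-01  6.88808e+02]
 [ 0.00000e+00  0.00000e+00  0.00000e+00  1.00000e+00]] 402.51347552940257
```

Emit:
move_arm:
  deltas:
    - [-40, -10, 0, 0, 0, 0]
    - [-40, -10, 0, 0, 0, 0]
    - [-40, -10, 0, 0, 0, 0]
    - [-40, -10, 0, 0, 0, 0]
    - [-40, -10, 0, 0, 0, 0]

```text
t: 0.57
ee_pos: [575.4, -197.6, 220.4]
orientation: [-2.204, -2.234, -0.001]
ft_force: [0.2, -0.1, 1.4]
width: 87.8
```

Emit:
move_arm:
  deltas:
    - [-20, -5, 0, 0, 0, -0.12]
    - [0, 0, 0, 0, 0, -0.12]
    - [0, 0, 0, 0, 0, -0.12]
    - [0, 0, 0, 0, 0, -0.12]
    - [0, 0, 0, 0, 0, -0.12]

```text
t: 0.98
ee_pos: [566.1, -228.6, 218.9]
orientation: [-1.428, -2.793, 0.001]
ft_force: [0.8, 0.9, -1.3]
width: 87.8
```

Emit:
move_arm:
  deltas:
    - [0, 0, 0, 0, 0, -0.12]
    - [0, 0, 0, 0, 0, -0.12]
    - [0, 0, 0, 0, 0, -0.12]
    - [0, 0, 0, 0, 0, -0.12]
    - [0, 0, 0, 0, 0, -0.12]

```text
t: 1.4
ee_pos: [564.6, -229.0, 217.2]
orientation: [-0.498, -3.094, -0.002]
ft_force: [0.8, 0.0, 0.9]
width: 87.7
```

Emit:
move_arm:
  deltas:
    - [0, 0, 0, 0, 0, -0.12]
    - [0, 0, 0, 0, 0, 0]

```text
t: 1.57
ee_pos: [564.1, -228.9, 216.6]
orientation: [-0.297, -3.118, -0.004]
ft_force: [0.3, -0.3, -0.9]
width: 87.9
```

Run:
```python
from h import *
grab('wrist','wrist1');grab('scene','scene1')
o=ctrl.get_obs();print(o['t'],o['ee_pos'],o['qpos'])
from scipy.spatial.transform import Rotation as R
print(R.from_rotvec(o['orientation']).as_matrix().round(3))
```

```text
1.6667 [ 564.19017978 -228.82050544  216.64225414] [-4.04624802e-01  4.10517382e-01  1.66532394e+00 -5.00602627e-04
  1.07503610e+00 -1.77720283e+00]
[[-0.98   0.197 -0.009]
 [ 0.197  0.98   0.003]
 [ 0.009  0.001 -1.   ]]
```

View pics/wrist1.png

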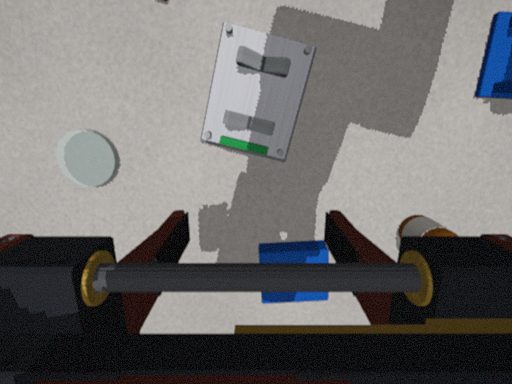

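The wrist view shows the stand clearly, with its plate corners at about (222,25), (315,45), (203,145) and (288,160). The green bar is at (243,145) and the V pairs at (263,62) and (249,122).

Run:
```python
from h import *
d=dict(np.load('wrist1.npz'));P=pts(d)
c=cv2.resize(d['frame'][10:180,180:340,::-1],None,fx=4.5,fy=3.5,interpolation=2);c=cv2.resize(d['frame'][10:180,180:340,::-1],None,fx=3.5,fy=3.5,interpolation=2);cv2.imwrite('pics/c3.png',c)
sub=np.zeros(P.shape[:2],bool);sub[10:180,180:340]=True
f=d['frame'].astype(int)
g=sub&(f[...,1]>f[...,0]+40)&(f[...,1]>f[...,2]+30)
G=P[g];print('green',g.sum(),np.nanmedian(G,0),G[:,2].min(),G[:,2].max())
r=cv2.minAreaRect(G[:,:2].astype(np.float32));print(r)
pl=sub&(abs(P[...,2]-38)<5)
print('hist',np.histogram(P[sub][:,2],bins=np.arange(-6,80,3)))
m=pl.astype(np.uint8);n,l,s,ce=cv2.connectedComponentsWithStats(m);k=1+s[1:,4].argmax();Q=P[l==k]
print('plate',s[k],np.median(Q,0),cv2.minAreaRect(Q[:,:2].astype(np.float32)))
V=P[sub&(P[...,2]>46)&~g&(P[...,2]<80)];print('V',len(V),V.mean(0),V.max(0),V.min(0),cv2.minAreaRect(V[:,:2].astype(np.float32)))
```

```text
green 374 [ 523.9849904  -239.37805221   48.87546837] nan nan
((524.9251708984375, -237.86050415039062), (58.26091003417969, 9.242588996887207), 65.4967269897461)
hist (array([   99, 14133,  1699,     0,    22,   480,    33,     0,     0,
           0,     0,     0,     0,   757,  7475,    74,   168,   230,
         677,   168,   184,   177,   264,   334,   105,     0,     0,
           0]), array([-6, -3,  0,  3,  6,  9, 12, 15, 18, 21, 24, 27, 30, 33, 36, 39, 42,
       45, 48, 51, 54, 57, 60, 63, 66, 69, 72, 75, 78]))
plate [ 202   22  113  138 8322] [ 463.51723142 -208.87993795   36.99995437] ((468.6782531738281, -211.92034912109375), (108.22769927978516, 136.26303100585938), 65.1981201171875)
V 1716 [ 465.91147748 -210.61064657   56.98616683] [ 546.31953465 -141.27773919   68.04302048] [ 391.26833275 -281.89863232   46.00192993] ((470.31671142578125, -212.49368286132812), (99.16787719726562, 130.79342651367188), 65.27601623535156)
```

View pics/c3.png

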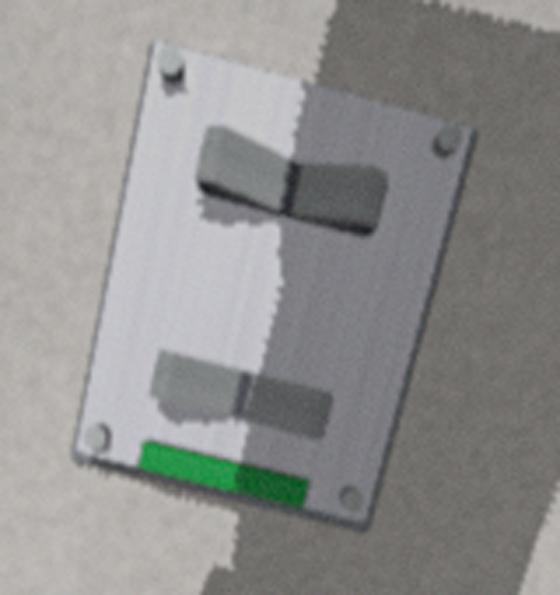

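```bash
cat > stand.py <<'E'
from h import *
import sys
def ana(tag,c=(468.7,-211.9),yaw=-24.8):
    d=dict(np.load(tag+'.npz'));P=pts(d);a=np.radians(yaw)
    e=np.array([np.cos(a),np.sin(a)]);n=np.array([-e[1],e[0]])
    q=P[...,:2]-c;X=q@e;Y=q@n;Z=P[...,2]
    m0=(abs(X)<48)&(abs(Y)<34)&(Z>44)&(Z<72)
    for xs in((22,46),(-46,-22)):
        m=m0&(X>xs[0])&(X<xs[1])
        x,y,z=X[m],Y[m],Z[m];print('x range',np.percentile(x,[2,50,98]).round(1),'y',np.percentile(y,[1,99]).round(1))
        # faces z = z0+|y-y0|, seat 25.46 above apex
        mid=(np.median(x)); 
        out=[]
        for s in(1,-1):
            k=(s*y>6)&(z>46)&(abs(x-mid)<7)&(s*y<24)&(z<66)
            A=np.c_[x[k],y[k],np.ones(k.sum())];p=np.linalg.lstsq(A,z[k],rcond=None)[0]
            r=z[k]-A@p;kk=abs(r)<2.5;p=np.linalg.lstsq(A[kk],z[k][kk],rcond=None)[0];out.append(p);print(s,k.sum(),p.round(2),np.median(z[k]-s*y[k]).round(2))
        aL=np.median((z-y)[(y>6)&(y<24)&(z>46)&(z<66)]);aR=np.median((z+y)[(y<-6)&(y>-24)&(z>46)&(z<66)])
        print('y0',(aR-aL)/2,'z0 apex',(aR+aL)/2,'seat z',(aR+aL)/2+25.46)
    g=d['frame'].astype(int);g=(abs(X)<80)&(abs(Y)<60)&(g[...,1]>g[...,0]+40)&(g[...,1]>g[...,2]+30)&(Z>40)
    print('green X,Y med',np.percentile(X[g],[2,50,98]).round(1),np.percentile(Y[g],[2,50,98]).round(1), Z[g].mean(), np.polyfit(Y[g],X[g],1))
ana(*sys.argv[1:2])
E
python3 stand.py wrist1
```

```text
x range [26.4 33.9 41.7] y [-28.5  29. ]
1 180 [2.000e-02 1.010e+00 4.274e+01] 43.29
-1 188 [-1.000e-02 -1.000e+00  4.372e+01] 43.67
y0 0.17944245453421104 z0 apex 43.48436747065165 seat z 68.94436747065166
x range [-41.7 -33.1 -25.9] y [-28.6  29. ]
1 209 [-1.000e-02  1.010e+00  4.299e+01] 43.34
-1 220 [-3.000e-02 -9.800e-01  4.308e+01] 43.58
y0 0.12328111543149589 z0 apex 43.40095103825653 seat z 68.86095103825653
green X,Y med [57.1 61.5 66.3] [-28.   -1.8  27.8] 48.88698582280776 [-4.73079855e-03  6.15829960e+01]
```

Emit:
move_arm:
  deltas:
    - [5, 40, -1, 0, 0, 0]
    - [5, 40, -1, 0, 0, 0]
    - [5, 40, -1, 0, 0, 0]
    - [5, 40, -1, 0, 0, 0]
    - [5, 40, -1, 0, 0, 0]

```text
t: 2.08
ee_pos: [581.4, -29.5, 221.5]
orientation: [-0.362, -3.113, -0.0]
ft_force: [1.0, -0.5, 0.3]
width: 88.0
```

Emit:
move_arm:
  deltas:
    - [5, 40, -1, 0, 0, 0]
    - [5, 40, -1, 0, 0, 0]
    - [5, 40, -1, 0, 0, 0]
    - [5, 40, -1, 0, 0, 0]
    - [5, 40, -1, 0, 0, 0]

```text
t: 2.5
ee_pos: [603.6, 178.2, 227.2]
orientation: [-0.396, -3.109, -0.0]
ft_force: [0.8, -0.0, -0.4]
width: 87.6
```

Emit:
move_arm:
  deltas:
    - [4, 38, -1, 0, 0, 0]
    - [0, 0, -1, 0, 0, 0]

```text
t: 2.67
ee_pos: [609.4, 224.6, 229.4]
orientation: [-0.401, -3.11, -0.004]
ft_force: [-0.4, -0.7, 1.3]
width: 88.2
```

Run:
```python
from h import *
grab('wrist','wrist2')
o=ctrl.get_obs();print(o['t'],o['ee_pos'],o['qpos'])
from scipy.spatial.transform import Rotation as R
print(R.from_rotvec(o['orientation']).as_matrix().round(3))
```

```text
2.7167 [608.96561045 222.16019496 229.3793504 ] [ 0.32950135  0.45264783  1.56585739  0.00452012  1.12870947 -0.98690193]
[[-0.967  0.254 -0.007]
 [ 0.254  0.967  0.002]
 [ 0.007  0.    -1.   ]]
```

View pics/wrist2.png

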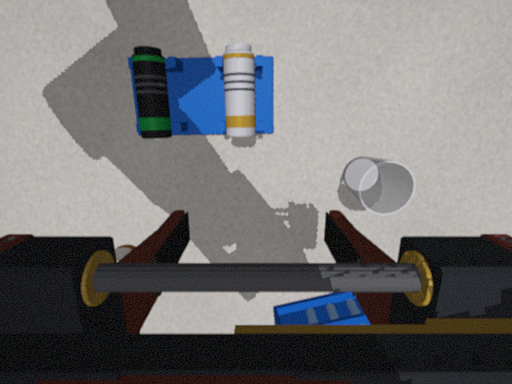

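The silver barrel is at (240,90). Its wide brass ring is at (240,122), the +x end away from the base. The black barrel is at (152,92) and the beaker at (378,185). Next I'll measure the barrel's axis.

Run:
```python
from h import *
from scipy.optimize import least_squares
d=dict(np.load('wrist2.npz'));P=pts(d)
for nm,(u0,u1) in {'silver':(205,275),'black':(120,185)}.items():
    S=np.zeros(P.shape[:2],bool);S[35:145,u0:u1]=1
    m=(S&(P[...,2]>52)&(P[...,2]<85)).astype(np.uint8);n,l,s,ce=cv2.connectedComponentsWithStats(m);k=1+s[1:,4].argmax();Q=P[l==k]
    c=Q[:,:2].mean(0)
    def res(p):
        e=np.array([np.cos(p[2]),np.sin(p[2])]);y=(Q[:,:2]-p[:2])@[-e[1],e[0]];return np.hypot(y,Q[:,2]-p[3])-18
    r=least_squares(lambda p:np.r_[res(p),0.0*p],[c[0],c[1],-.25,55],loss='soft_l1');p=r.x
    e=np.array([np.cos(p[2]),np.sin(p[2])]);x=(Q[:,:2]-p[:2])@e;T=Q[:,2]>p[3]+4
    lo,hi=np.percentile(x[T],[.5,99.5]);cc=p[:2]+e*(lo+hi)/2
    print(nm,len(Q),'centre',cc.round(1),'yaw',np.degrees(p[2]).round(2),'z',p[3].round(1),'len',(hi-lo).round(1),'top',np.percentile(Q[:,2],99).round(1),'rms',np.std(res(p)).round(2))
```

```text
silver 2764 centre [509.7 229.4] yaw -13.62 z 53.7 len 98.9 top 73.0 rms 1.0
black 2878 centre [485.8 128.2] yaw -13.41 z 53.8 len 99.2 top 73.1 rms 1.06
```

Emit:
move_arm:
  deltas:
    - [33, -6, 10, 0, -0.007, -0.02]
    - [33, -6, 10, 0, 0, 0]
    - [32, -6, 20, 0, 0, 0]
    - [0, 0, 30, 0, 0, 0]
    - [0, 0, 0, 0, 0, 0]

```text
t: 3.13
ee_pos: [506.7, 225.7, 158.1]
orientation: [0.39, 3.113, 0.0]
ft_force: [-0.8, 0.1, -0.1]
width: 87.7
```

```bash
cat > tgt.py <<'E'
import sys,numpy as np
from workcell import ctrl
from scipy.spatial.transform import Rotation as R
x,y,z,yaw=map(float,sys.argv[1:5]) # yaw of barrel axis; tool y = yaw+90, tool x=yaw+180
o=ctrl.get_obs();M=R.from_rotvec(o['orientation'])
e=np.radians(yaw);T=R.from_matrix(np.array([[-np.cos(e),-np.sin(e),0],[-np.sin(e),np.cos(e),0],[0,0,-1]]).T)
# columns: toolx=(-c,-s,0), tooly=(-s,c,0), toolz=down
print('t',round(o['t'],2),'pos',o['ee_pos'].round(2),'yaw',np.degrees(np.arctan2(-M.as_matrix()[1,0],-M.as_matrix()[0,0])).round(2),'zaxis',M.as_matrix()[:,2].round(4),'q',o['qpos'].round(2))
print('shift tool',M.inv().apply(np.array([x,y,z])-o['ee_pos']).round(2),'turn',(M.inv()*T).as_rotvec().round(4),'F',o['ft_force'].round(2),'M',o['moment'].round(3),'w',round(o['width'],2))
E
sed -i 's/T=R.from_matrix(np.array(\(.*\)).T)/T=R.from_matrix(np.array([[-np.cos(e),-np.sin(e),0],[-np.sin(e),np.cos(e),0],[0,0,-1]]).T)/' tgt.py
python3 tgt.py 509.7 229.4 36 -13.6
```

```text
t 3.13 pos [506.73 225.7  158.12] yaw -14.29 zaxis [ 4.e-03 -3.e-04 -1.e+00] q [ 0.4   0.41  1.84 -0.    0.9  -0.92]
shift tool [ -1.48   4.24 122.13] turn [ 0.0007  0.0039 -0.012 ] F [-0.8   0.07 -0.11] M [-0.017 -0.014 -0.011] w 87.71
```

Emit:
move_arm:
  deltas:
    - [-1, 2, 30, 0, 0.002, -0.012]
    - [-1, 2, 30, 0, 0, 0]
    - [0, 0, 30, 0, 0, 0]
    - [0, 0, 10, 0, 0, 0]
    - [0, 0, 0, 0, 0, 0]

```text
t: 3.55
ee_pos: [515.1, 226.1, 60.4]
orientation: [0.391, 3.11, 0.004]
ft_force: [-0.9, -0.2, 1.2]
width: 87.9
```

```bash
python3 tgt.py 509.7 229.4 36 -13.6
```

```text
t 3.55 pos [515.11 226.05  60.38] yaw -14.33 zaxis [ 0.0077  0.0015 -1.    ] q [ 0.39  0.57  1.86 -0.    0.7  -0.93]
shift tool [ 6.24  1.82 24.34] turn [ 0.0033  0.0071 -0.0127] F [-0.92 -0.16  1.22] M [ 0.093 -0.051 -0.04 ] w 87.92
```

Emit:
move_arm:
  deltas:
    - [6, 2, 12, 0, 0.006, -0.012]
    - [0, 0, 10, 0, 0, 0]
    - [0, 0, 0, 0, 0, 0]
    - [0, 0, 0, 0, 0, 0]

```text
t: 3.88
ee_pos: [513.1, 229.7, 40.7]
orientation: [0.377, 3.114, 0.009]
ft_force: [0.5, 0.4, -0.2]
width: 88.0
```

```bash
python3 tgt.py 509.7 229.4 36 -13.6; python3 tgt.py 509.7 229.4 36 -13.6
```

```text
t 3.88 pos [513.08 229.72  40.73] yaw -13.79 zaxis [ 0.0059  0.005  -1.    ] q [ 0.4   0.6   1.87  0.    0.67 -0.93]
shift tool [ 3.23 -1.15  4.7 ] turn [ 0.0062  0.0046 -0.0033] F [ 0.45  0.42 -0.24] M [ 0.07  -0.052 -0.038] w 87.97
t 3.88 pos [513.08 229.72  40.73] yaw -13.79 zaxis [ 0.0059  0.005  -1.    ] q [ 0.4   0.6   1.87  0.    0.67 -0.93]
shift tool [ 3.23 -1.15  4.7 ] turn [ 0.0062  0.0046 -0.0033] F [ 0.45  0.42 -0.24] M [ 0.07  -0.052 -0.038] w 87.97
```

Emit:
move_arm:
  deltas:
    - [4, -1, 5, 0.006, 0.005, -0.003]
    - [0, 0, 0, 0, 0, 0]
    - [0, 0, 0, 0, 0, 0]

```text
t: 4.13
ee_pos: [510.0, 230.4, 37.3]
orientation: [0.372, 3.118, 0.002]
ft_force: [0.1, -0.1, -0.7]
width: 87.9
```

```bash
python3 tgt.py 509.7 229.4 36 -13.6
```

```text
t 4.13 pos [509.96 230.37  37.27] yaw -13.6 zaxis [ 0.0021  0.0011 -1.    ] q [ 0.4   0.6   1.87  0.    0.66 -0.93]
shift tool [ 0.03 -1.01  1.27] turn [ 0.0016  0.0018 -0.    ] F [ 0.06 -0.08 -0.71] M [ 0.066 -0.068 -0.012] w 87.95
```

Emit:
move_arm:
  deltas:
    - [0, -1, 1, 0, 0, 0]
    - [0, 0, 0, 0, 0, 0]
    - [0, 0, 0, 0, 0, 0]
    - [0, 0, 0, 0, 0, 0]
    - [0, 0, 0, 0, 0, 0]
  hand: 1

```text
t: 4.55
ee_pos: [510.3, 229.8, 37.3]
orientation: [0.371, 3.116, 0.004]
ft_force: [-1.1, 0.4, 1.0]
width: 58.1
```

Emit:
move_arm:
  deltas:
    - [0, 0, 0, 0, 0, 0]
    - [0, 0, 0, 0, 0, 0]
    - [0, 0, 0, 0, 0, 0]
    - [0, 0, 0, 0, 0, 0]
    - [0, 0, 0, 0, 0, 0]

```text
t: 4.97
ee_pos: [510.3, 229.8, 37.4]
orientation: [0.371, 3.116, 0.004]
ft_force: [0.3, -0.8, -0.1]
width: 35.7
```

```bash
python3 tgt.py 509.7 229.4 36 -13.6
```

```text
t 4.97 pos [510.34 229.75  37.43] yaw -13.59 zaxis [ 0.004   0.0019 -1.    ] q [ 0.4   0.6   1.87  0.    0.66 -0.93]
shift tool [ 0.54 -0.5   1.42] turn [0.0028 0.0034 0.0002] F [ 0.32 -0.75 -0.08] M [ 0.126 -0.08   0.018] w 35.68
```

Emit:
move_arm:
  deltas:
    - [0, 0, -8, 0, 0, 0]
    - [0, 0, -15, 0, 0, 0]
    - [0, 0, -25, 0, 0, 0]
    - [0, 0, -30, 0, 0, 0]
    - [0, 0, -30, 0, 0, 0]

```text
t: 5.38
ee_pos: [504.4, 227.2, 143.1]
orientation: [-0.37, -3.109, 0.009]
ft_force: [-0.2, 0.6, -0.3]
width: 35.3
```

```bash
python3 tgt.py 468.8 -211.8 140 -24.8
python3 - <<'E'
from h import *
grab('wrist','wrist3');grab('side','side3')
E
```

```text
t 5.38 pos [504.44 227.17 143.1 ] yaw -13.59 zaxis [-0.0114 -0.0046 -0.9999] q [ 0.4   0.43  1.84  0.    0.88 -0.93]
shift tool [ -68.54 -435.02    5.54] turn [-0.0081 -0.0093  0.1957] F [-0.23  0.61 -0.26] M [ 0.047 -0.088 -0.028] w 35.33
```

View pics/side3.png

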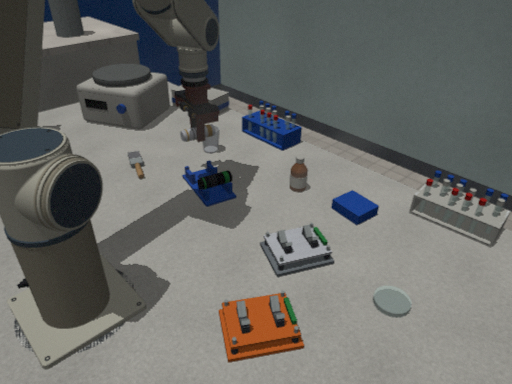

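View pics/wrist3.png

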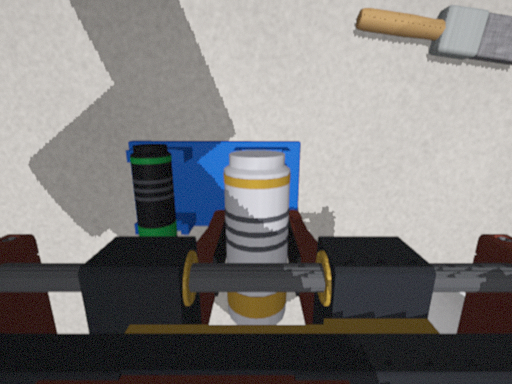

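The barrel is held clear of the rack, spanning about (257,150) to (257,320) in the wrist view, with the wide ring at the far lens end. The black barrel hasn't moved. I'll measure how the barrel lies in the tool frame.

```bash
cat > held.py <<'E'
from h import *
import sys
from scipy.optimize import least_squares
from scipy.spatial.transform import Rotation as R
d=dict(np.load(sys.argv[1]+'.npz'));P=pts(d);o=ctrl.get_obs();M=R.from_rotvec(o['orientation'])
Q=(P-o['ee_pos'])@M.as_matrix()
S=np.zeros(P.shape[:2],bool);S[130:255,205:310]=1
f=d['frame'].astype(int)
m=S&(abs(Q[...,1])<17)&(Q[...,2]<-19+4)&(Q[...,2]>-50)&(Q[...,0]>12)
q=Q[m]
# axis: y=a+b x, z=c+d x
def res(p):
    y=q[:,1]-p[0]-p[1]*q[:,0]; z=q[:,2]-p[2]-p[3]*q[:,0]; return np.hypot(y,z)-18
r=least_squares(res,[0,0,-19,0],loss='soft_l1');p=r.x
print(len(q),'tool frame axis y',p[0].round(2),'yslope',p[1].round(4),'z',p[2].round(2),'zslope',p[3].round(4),'rear end x',np.percentile(q[:,0],[99,99.7]).round(1),'rms',np.std(res(p)).round(2))
E
python3 held.py wrist3
```

```text
5035 tool frame axis y -1.83 yslope -0.0206 z -14.47 zslope 0.0701 rear end x [53.7 53.8] rms 2.73
```

```bash
sed -i "s/^m=.*/m=S\&(abs(Q[...,1])<16)\&(Q[...,2]<-22)\&(Q[...,2]>-50)\&(Q[...,0]>14)\&(f[...,0]>70)/; s/S\[130:255/S[130:235/" held.py
cat >> held.py <<'E'
for a in range(14,58,4):
    k=(q[:,0]>=a)&(q[:,0]<a+4)
    if k.sum()>20:
        kk=k&(abs(res(p))<3);
        pp=least_squares(lambda s:np.hypot(q[k,1]-s[0],q[k,2]-s[1])-18,[0,-19],loss='soft_l1').x
        print(a,k.sum(),q[k,2].min().round(1),q[k,1].min().round(1),q[k,1].max().round(1),pp.round(2))
E
python3 held.py wrist3
```

```text
3924 tool frame axis y -3.04 yslope 0.0158 z -14.26 zslope 0.0606 rear end x [53.6 53.7] rms 1.16
14 265 -31.8 -15.5 12.9 [ -2.56 -12.42]
18 323 -31.7 -16.0 12.8 [ -2.59 -12.61]
22 345 -32.2 -15.8 13.1 [ -2.53 -12.56]
26 408 -32.2 -15.9 12.6 [ -2.55 -12.54]
30 405 -32.3 -15.7 13.0 [ -2.61 -12.57]
34 427 -32.3 -16.0 12.9 [ -2.59 -12.6 ]
38 433 -32.8 -16.0 13.3 [ -2.54 -13.17]
42 493 -32.3 -16.0 13.2 [ -2.53 -12.84]
46 431 -31.0 -15.9 11.0 [ -2.61 -10.03]
50 394 -29.3 -14.4 9.9 [-2.56 -9.38]
```

Emit:
move_arm:
  deltas:
    - [0, 0, 0, 0.004, 0.009, 0]
    - [0, 0, 0, 0, 0, 0]
    - [0, 0, 0, 0, 0, 0]
    - [0, 0, 0, 0, 0, 0]

```text
t: 5.82
ee_pos: [506.8, 228.2, 146.1]
orientation: [-0.37, -3.106, 0.008]
ft_force: [0.4, -0.1, -1.8]
width: 35.3
```

```bash
sed -i 's/(abs(Q\[...,1\])<16)/(abs(Q[...,1])<21)/' held.py; python3 tgt.py 468.8 -211.8 140 -24.8
python3 - <<'E'
from h import *
grab('wrist','wrist4')
E
python3 held.py wrist4; python3 tgt.py 468.8 -211.8 140 -24.8
```

```text
t 5.82 pos [506.77 228.19 146.11] yaw -13.59 zaxis [-0.0142 -0.0032 -0.9999] q [ 0.4   0.43  1.83  0.    0.9  -0.94]
shift tool [ -66.53 -436.55    8.06] turn [-0.0077 -0.0123  0.1957] F [ 0.44 -0.08 -1.75] M [ 0.081 -0.047  0.024] w 35.31
4265 tool frame axis y -0.16 yslope 0.0017 z -18.79 zslope 0.0869 rear end x [50.6 50.6] rms 1.39
14 401 -35.7 -16.9 16.7 [ -0.11 -16.49]
18 325 -35.9 -16.8 16.5 [  0.02 -16.7 ]
22 455 -35.8 -16.7 16.4 [ -0.08 -16.5 ]
26 459 -36.2 -16.6 16.2 [ -0.14 -16.5 ]
30 483 -35.9 -17.1 16.8 [ -0.1  -16.45]
34 474 -36.5 -17.3 17.2 [ -0.09 -16.93]
38 529 -36.5 -17.3 17.0 [ -0.1  -16.88]
42 545 -35.8 -16.7 16.3 [ -0.08 -14.49]
46 419 -32.9 -13.9 13.7 [ -0.14 -13.21]
50 175 -32.8 -13.3 13.0 [ -0.07 -10.84]
t 5.87 pos [506.52 228.06 145.86] yaw -13.59 zaxis [-0.0147 -0.0035 -0.9999] q [ 0.4   0.43  1.83  0.    0.9  -0.94]
shift tool [ -66.78 -436.36    7.95] turn [-0.0082 -0.0128  0.1957] F [ 0.12 -0.52 -2.37] M [-0.034 -0.052  0.038] w 35.48
```

Emit:
move_arm:
  deltas:
    - [-3, -20, 0, 0, -0.012, 0]
    - [-6, -38, 0, 0, 0, 0]
    - [-6, -38, 0, 0, 0, 0]
    - [-6, -38, 0, 0, 0, 0]
    - [-6, -38, 0, 0, 0, 0]

```text
t: 6.28
ee_pos: [491.1, 55.2, 142.3]
orientation: [-0.354, -3.115, 0.011]
ft_force: [1.1, -0.4, -0.7]
width: 35.2
```

Emit:
move_arm:
  deltas:
    - [-6, -38, 0, 0, 0, 0]
    - [-6, -38, 0, 0, 0, 0]
    - [-6, -38, 0, 0, 0, 0]
    - [-6, -38, 0, 0, 0, 0]
    - [-6, -38, 0, 0, 0, 0]

```text
t: 6.7
ee_pos: [472.7, -144.8, 139.7]
orientation: [-0.35, -3.107, 0.01]
ft_force: [0.6, -0.3, -1.3]
width: 35.5
```

```bash
python3 tgt.py 468.8 -211.8 130 -24.8
```

```text
t 6.7 pos [ 472.67 -144.79  139.68] yaw -12.85 zaxis [-0.0154 -0.0048 -0.9999] q [-0.32  0.36  1.97 -0.01  0.83 -1.65]
shift tool [-11.26 -66.11  10.06] turn [-0.0095 -0.0131  0.2086] F [ 0.57 -0.31 -1.34] M [ 0.138 -0.088  0.007] w 35.52
```

Emit:
move_arm:
  deltas:
    - [-6, -25, 2, -0.009, -0.013, 0.05]
    - [-2, -15, 0, 0, 0, 0.08]
    - [0, 0, 0, 0, 0, 0.07]
    - [0, 0, 0, 0, 0, 0]
    - [0, 0, 0, 0, 0, 0]

```text
t: 7.12
ee_pos: [467.2, -195.3, 133.9]
orientation: [-0.685, -3.06, -0.001]
ft_force: [0.2, 0.4, -2.2]
width: 35.4
```

```bash
python3 tgt.py 468.8 -211.8 120 -24.8
```

```text
t 7.12 pos [ 467.19 -195.33  133.87] yaw -25.25 zaxis [-0.0055  0.002  -1.    ] q [-0.42  0.38  1.95 -0.    0.81 -1.55]
shift tool [ -8.56 -14.2   13.83] turn [-0.0005 -0.0058 -0.0079] F [ 0.18  0.37 -2.23] M [ 0.114 -0.123  0.008] w 35.37
```

Emit:
move_arm:
  deltas:
    - [-8, -14, 8, 0, -0.006, -0.008]
    - [0, 0, 0, 0, 0, 0]
    - [0, 0, 0, 0, 0, 0]
    - [0, 0, 0, 0, 0, 0]

```text
t: 7.45
ee_pos: [467.7, -208.9, 124.2]
orientation: [-0.659, -3.068, -0.001]
ft_force: [0.5, -0.1, -3.0]
width: 35.6
```

```bash
python3 tgt.py 468.8 -211.8 110 -24.8;python3 - <<'E'
from h import *
grab('wrist','wrist5')
grab('side','side5')
E
python3 held.py wrist5|head -9; python3 tgt.py 468.8 -211.8 110 -24.8; python3 stand.py wrist5
```

```text
t 7.45 pos [ 467.66 -208.86  124.17] yaw -24.25 zaxis [-0.0036  0.0016 -1.    ] q [-0.44  0.41  1.94 -0.    0.8  -1.59]
shift tool [-2.3  -2.21 14.16] turn [-0.     -0.0039  0.0095] F [ 0.49 -0.07 -3.02] M [ 0.045 -0.07   0.007] w 35.64
4153 tool frame axis y -0.56 yslope -0.0009 z -18.23 zslope 0.0818 rear end x [50.8 50.9] rms 1.36
14 405 -35.8 -17.2 15.6 [ -0.58 -16.  ]
18 215 -35.4 -17.2 16.0 [ -0.61 -16.15]
22 452 -35.2 -17.2 16.0 [ -0.6  -16.03]
26 447 -35.4 -17.0 15.8 [ -0.59 -16.09]
30 476 -35.2 -16.8 15.7 [ -0.55 -16.05]
34 478 -35.9 -17.8 16.7 [ -0.57 -16.47]
38 526 -36.4 -17.7 16.6 [ -0.55 -16.51]
42 543 -35.5 -17.1 15.9 [ -0.62 -14.29]
t 7.55 pos [ 467.82 -208.83  124.41] yaw -24.26 zaxis [-0.0031  0.0014 -1.    ] q [-0.44  0.41  1.94 -0.    0.8  -1.59]
shift tool [-2.17 -2.31 14.4 ] turn [-0.     -0.0034  0.0093] F [ 0.19  0.01 -1.4 ] M [ 0.054 -0.036  0.002] w 35.34Traceback (most recent call last):
  File "stand.py", line 22, in <module>
    ana(*sys.argv[1:2])
    ~~~^^^^^^^^^^^^^^^^
  File "stand.py", line 10, in ana
    x,y,z=X[m],Y[m],Z[m];print('x range',np.percentile(x,[2,50,98]).round(1),'y',np.percentile(y,[1,99]).round(1))
                                         ~~~~~~~~~~~~~^^^^^^^^^^^^^
    return _quantile_unchecked(
        a, q, axis, out, overwrite_input, method, keepdims, weights)
    return _ureduce(a,
                    func=_quantile_ureduce_func,
    ...<5 lines>...
                    overwrite_input=overwrite_input,
                    method=method)
    r = func(a, **kwargs)
    result = _quantile(arr,
                       quantiles=q,
    ...<2 lines>...
                       out=out,
                       weights=wgt)
    slices_having_nans = np.isnan(arr[-1, ...])
                                  ~~~^^^^^^^^^
IndexError: index -1 is out of bounds for axis 0 with size 0
```

View pics/wrist5.png

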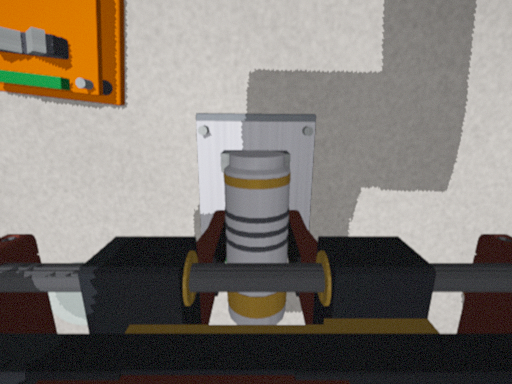

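View pics/side5.png

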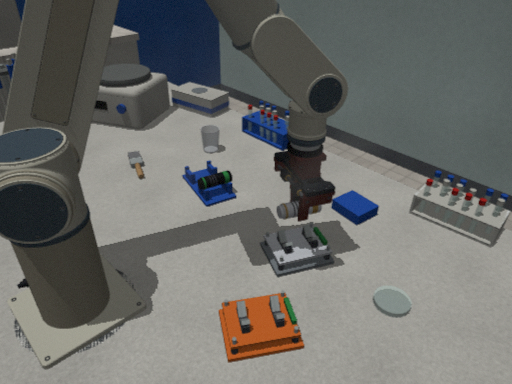

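Run:
```python
from h import *
for tag in('wrist1','wrist5'):
    d=dict(np.load(tag+'.npz'));P=pts(d);a=np.radians(-24.8);e=np.array([np.cos(a),np.sin(a)]);n=np.array([-e[1],e[0]])
    q=P[...,:2]-(468.8,-211.8);X=q@e;Y=q@n;Z=P[...,2]
    for x0 in(-64,-62,-60,-58,-56):
        m=(abs(X-x0)<1)&(abs(Z-37)<4)&(abs(Y)<70)
        print(tag,x0,m.sum(),np.percentile(Y[m],[1,99]).round(1),(np.percentile(Y[m],[1,99]).mean()).round(2))
    m=(abs(Z-49)<4)&(abs(X+60)<8)&(abs(abs(Y)-46)<8)
    for s in(1,-1):
        k=m&(Y*s>0);print('rod',s,k.sum(),X[k].mean().round(2),Y[k].mean().round(2),Z[k].mean().round(2))
```

```text
wrist1 -64 167 [-52.9  52.2] -0.34
wrist1 -62 143 [-53.1  52.9] -0.13
wrist1 -60 153 [-52.6  52.2] -0.2
wrist1 -58 157 [-52.8  52.8] 0.01
wrist1 -56 179 [-52.6  51.8] -0.39
rod 1 51 -59.66 45.69 48.77
rod -1 54 -59.72 -45.89 48.79
wrist5 -64 258 [-53.   51.8] -0.62
wrist5 -62 225 [-52.7  52.1] -0.29
wrist5 -60 219 [-52.8  42.1] -5.36
wrist5 -58 217 [-53.  53.] 0.0
wrist5 -56 250 [-52.7  52.4] -0.15
rod 1 75 -60.31 45.81 48.77
rod -1 74 -60.3 -45.68 48.8
```

Emit:
move_arm:
  deltas:
    - [-2, -2, 15, 0, -0.003, 0.009]
    - [0, 0, 20, 0, 0, 0]
    - [0, 0, 8, 0, 0, 0]
    - [0, 0, 0, 0, 0, 0]
    - [0, 0, 0, 0, 0, 0]

```text
t: 7.97
ee_pos: [470.7, -209.5, 82.2]
orientation: [0.667, 3.067, -0.001]
ft_force: [0.2, -0.0, -1.3]
width: 35.3
```

```bash
python3 tgt.py 468.9 -211.6 70 -24.8
```

```text
t 7.97 pos [ 470.71 -209.5    82.22] yaw -24.53 zaxis [ 0.0028 -0.0011 -1.    ] q [-0.44  0.48  1.96  0.    0.7  -1.58]
shift tool [ 0.81 -2.66 12.22] turn [0.0002 0.0029 0.0047] F [ 0.2  -0.02 -1.31] M [ 0.015 -0.046  0.014] w 35.31
```

Emit:
move_arm:
  deltas:
    - [1, -3, 8, 0, 0.002, 0.005]
    - [0, 0, 0, 0, 0, 0]
    - [0, 0, 0, 0, 0, 0]

```text
t: 8.22
ee_pos: [469.4, -212.0, 75.2]
orientation: [0.674, 3.066, -0.001]
ft_force: [0.8, -0.4, -1.3]
width: 35.4
```

```bash
python3 tgt.py 468.9 -211.6 64 -24.8
```

```text
t 8.22 pos [ 469.38 -212.     75.19] yaw -24.79 zaxis [ 0.0026 -0.0011 -1.    ] q [-0.45  0.49  1.96  0.    0.69 -1.59]
shift tool [ 0.64  0.16 11.19] turn [0.0001 0.0028 0.0002] F [ 0.79 -0.44 -1.32] M [ 0.099 -0.095 -0.015] w 35.39
```

Emit:
move_arm:
  deltas:
    - [1, 0, 9, 0, 0.003, 0]
    - [0, 0, 5, 0, 0, 0]
    - [0, 0, 0, 0, 0, 0]
    - [0, 0, 0, 0, 0, 0]

```text
t: 8.55
ee_pos: [469.0, -212.1, 60.7]
orientation: [0.675, 3.067, -0.0]
ft_force: [0.2, -0.2, -1.4]
width: 35.2
```

```bash
python3 tgt.py 468.9 -211.6 53 -24.8
```

```text
t 8.55 pos [ 468.96 -212.08   60.7 ] yaw -24.81 zaxis [ 1.3e-03 -4.0e-04 -1.0e+00] q [-0.45  0.52  1.97  0.    0.66 -1.59]
shift tool [0.26 0.41 7.7 ] turn [ 0.0001  0.0014 -0.0002] F [ 0.16 -0.23 -1.37] M [-0.016 -0.077 -0.033] w 35.21
```

Emit:
move_arm:
  deltas:
    - [0, 0, 3, 0, 0.001, 0]
    - [0, 0, 2, 0, 0, 0]
    - [0, 0, 1, 0, 0, 0]
    - [0, 0, 0, 0, 0, 0]

```text
t: 8.88
ee_pos: [469.0, -212.1, 54.1]
orientation: [0.675, 3.068, 0.0]
ft_force: [-0.5, 0.4, -1.4]
width: 35.6
```

```bash
python3 tgt.py 468.9 -211.6 52.4 -24.8
```

```text
t 8.88 pos [ 469.05 -212.13   54.08] yaw -24.82 zaxis [ 3.e-04  0.e+00 -1.e+00] q [-0.45  0.53  1.97  0.    0.64 -1.59]
shift tool [0.36 0.42 1.68] turn [ 0.0001  0.0003 -0.0003] F [-0.5   0.4  -1.36] M [ 0.02  -0.022  0.007] w 35.64
```

Emit:
move_arm:
  deltas:
    - [0, 0.5, 1, 0, 0, 0]
    - [0, 0, 0.5, 0, 0, 0]
    - [0, 0, 0, 0, 0, 0]

```text
t: 9.13
ee_pos: [469.5, -211.6, 52.6]
orientation: [0.675, 3.068, 0.0]
ft_force: [-0.3, 0.8, -1.3]
width: 35.1
```

Emit:
move_arm:
  deltas:
    - [0, 0, 1, 0, 0, 0]
    - [0, 0, 0, 0, 0, 0]
    - [0, 0, 0, 0, 0, 0]

```text
t: 9.38
ee_pos: [469.6, -211.6, 52.2]
orientation: [0.674, 3.068, 0.0]
ft_force: [-1.5, 0.6, 1.9]
width: 35.3
```

```bash
python3 tgt.py 468.9 -211.6 52.4 -24.8
```

```text
t 9.38 pos [ 469.59 -211.55   52.22] yaw -24.79 zaxis [ 9.e-04 -2.e-04 -1.e+00] q [-0.45  0.53  1.97  0.    0.64 -1.58]
shift tool [ 0.61 -0.33 -0.18] turn [0.0002 0.0008 0.0002] F [-1.45  0.62  1.89] M [0.151 0.109 0.024] w 35.33
```

Emit:
move_arm:
  deltas:
    - [0, 0, 0.8, 0, 0, 0]
    - [0, 0, 0.3, 0, 0, 0]
    - [0, 0, 0.3, 0, 0, 0]
    - [0, 0, 0.3, 0, 0, 0]

```text
t: 9.72
ee_pos: [469.6, -211.5, 51.0]
orientation: [0.674, 3.067, -0.0]
ft_force: [-1.4, 0.3, 3.4]
width: 35.7
```

```bash
python3 tgt.py 468.9 -211.6 52.4 -24.8
```

```text
t 9.72 pos [ 469.63 -211.55   51.  ] yaw -24.78 zaxis [ 1.2e-03 -4.0e-04 -1.0e+00] q [-0.45  0.54  1.97  0.    0.64 -1.59]
shift tool [ 0.64 -0.35 -1.4 ] turn [0.0002 0.0013 0.0004] F [-1.44  0.31  3.37] M [0.167 0.082 0.088] w 35.67
```

Emit:
move_arm:
  deltas:
    - [0.5, 0, 1, 0, 0, 0]
    - [0, 0, 1, 0, 0, 0]
    - [0, 0, 1, 0, 0, 0]
    - [0, 0, 1, 0, 0, 0]
    - [0, 0, 0.3, 0, 0, 0]

```text
t: 10.13
ee_pos: [469.6, -211.6, 46.8]
orientation: [0.674, 3.066, -0.001]
ft_force: [-1.8, 1.9, 5.4]
width: 35.4
```

```bash
python3 tgt.py 468.9 -211.6 42 -24.8
```

```text
t 10.13 pos [ 469.62 -211.56   46.76] yaw -24.78 zaxis [ 2.2e-03 -8.0e-04 -1.0e+00] q [-0.45  0.54  1.97  0.    0.63 -1.59]
shift tool [ 0.65 -0.34  4.76] turn [0.0002 0.0024 0.0004] F [-1.81  1.95  5.41] M [0.193 0.17  0.053] w 35.4
```

Emit:
move_arm:
  deltas:
    - [0.7, -0.3, 1, 0, 0.002, 0]
    - [0.5, 0, 1, 0, 0, 0]
    - [0.5, 0, 1, 0, 0, 0]
    - [0, 0, 1, 0, 0, 0]
    - [0, 0, 0.3, 0, 0, 0]

```text
t: 10.55
ee_pos: [469.7, -211.6, 43.1]
orientation: [0.673, 3.065, -0.0]
ft_force: [-1.0, 1.7, 6.7]
width: 35.4
```

```bash
python3 tgt.py 468.9 -211.6 42 -24.8
```

```text
t 10.55 pos [ 469.68 -211.57   43.15] yaw -24.78 zaxis [ 0.0036 -0.0011 -1.    ] q [-0.45  0.55  1.97  0.    0.62 -1.59]
shift tool [ 0.7  -0.35  1.15] turn [0.0005 0.0037 0.0003] F [-0.99  1.69  6.65] M [0.256 0.31  0.042] w 35.42
```

```bash
cat > avg.py <<'E'
from h import *
import sys
a=[]
for i in range(12):
    eyes.get_image('wrist');o=ctrl.get_obs();a.append(np.r_[o['ft_force'],o['moment'],o['ee_pos'],o['width']])
a=np.array(a);t=np.radians(-24.8);e=np.array([np.cos(t),np.sin(t)]);n=np.array([-e[1],e[0]])
m=a.mean(0);print('t',o['t'],'F e,n,z',(m[:2]@e).round(2),(m[:2]@n).round(2),m[2].round(2),'M e,n,z',(m[3:5]@e).round(3),(m[3:5]@n).round(3),m[5].round(3),'pos',a[0,6:9].round(2),a[-1,6:9].round(2),'w',m[9].round(2))
E
python3 avg.py
python3 - <<'E'
from h import *
grab('wrist','wrist6');grab('side','side6')
d=dict(np.load('side6.npz'));cv2.imwrite('pics/c6.png',cv2.resize(d['frame'][150:290,230:380,::-1],None,fx=4,fy=4,interpolation=2))
E
python3 tgt.py 468.9 -211.6 42 -24.8;python3 held.py wrist6|head -9
```

```text
t 11.15 F e,n,z -2.29 0.57 7.23 M e,n,z 0.137 0.333 0.058 pos [ 469.72 -211.57   43.18] [ 469.69 -211.57   43.26] w 35.48
t 11.25 pos [ 469.7  -211.59   43.27] yaw -24.78 zaxis [ 0.0037 -0.0011 -1.    ] q [-0.45  0.55  1.97  0.    0.62 -1.59]
shift tool [ 0.72 -0.35  1.27] turn [0.0005 0.0038 0.0004] F [-1.75  1.39  6.23] M [0.257 0.24  0.091] w 35.61
4165 tool frame axis y -0.63 yslope 0.0042 z -18.6 zslope 0.0857 rear end x [50.7 50.8] rms 1.38
14 404 -35.4 -17.3 15.6 [ -0.53 -16.33]
18 211 -35.5 -17.1 16.1 [ -0.5  -16.33]
22 450 -35.8 -17.1 16.0 [ -0.57 -16.34]
26 465 -35.8 -17.0 15.9 [ -0.47 -16.32]
30 480 -35.8 -17.4 16.4 [ -0.53 -16.31]
34 472 -36.5 -17.8 16.7 [ -0.5  -16.74]
38 526 -36.1 -17.7 16.6 [ -0.52 -16.72]
42 548 -35.7 -17.0 16.1 [ -0.46 -14.51]
```

View pics/c6.png

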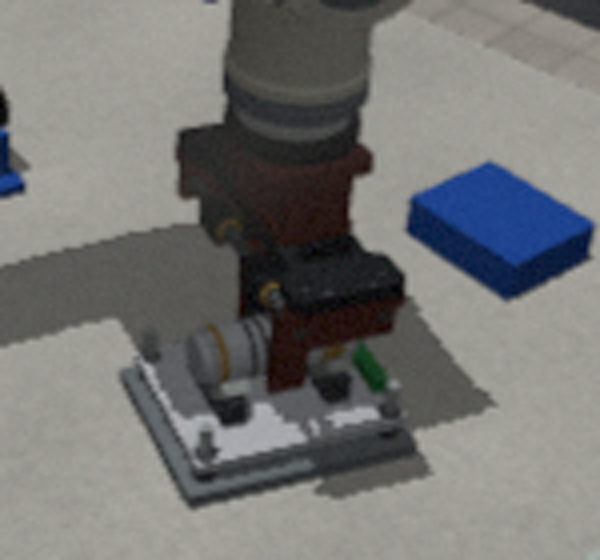

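View pics/wrist6.png

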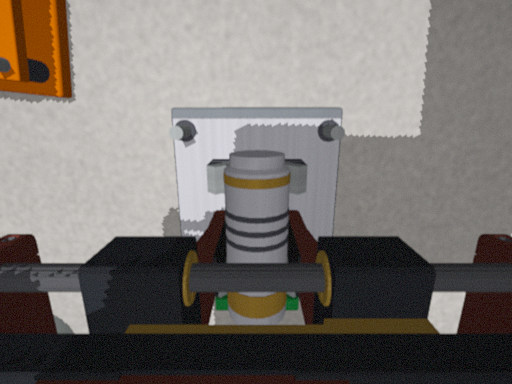

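The barrel sits between the V faces, with the rear pair visible at (216,175) and (298,175) and the cradle plate sunk below the rod tops. There is still about 2.3 N of side load along the V. I'll relieve it and re-measure to check that the front and rear faces carry equal load.

Emit:
move_arm:
  deltas:
    - [1.5, -0.4, 0.8, 0, 0, 0]
    - [1.5, 0, 0.8, 0, 0, 0]

```text
t: 11.42
ee_pos: [469.7, -211.6, 42.7]
orientation: [0.672, 3.059, -0.002]
ft_force: [0.7, -1.1, 7.6]
width: 35.6
```

```bash
python3 avg.py;python3 tgt.py 468.9 -211.6 42 -24.8
```

```text
t 12.0167 F e,n,z 1.02 1.16 7.09 M e,n,z 0.249 -0.107 0.081 pos [ 469.72 -211.61   42.71] [ 469.73 -211.6    42.78] w 35.42
t 12.02 pos [ 469.73 -211.6    42.78] yaw -24.8 zaxis [ 0.0093 -0.0031 -1.    ] q [-0.45  0.55  1.97  0.    0.61 -1.59]
shift tool [ 0.76 -0.35  0.77] turn [ 0.001   0.0097 -0.    ] F [1.7  0.96 6.41] M [ 0.224 -0.167  0.011] w 35.5
```

Emit:
move_arm:
  deltas:
    - [0, 0.6, 1, 0, 0.004, 0]

```text
t: 12.1
ee_pos: [469.8, -211.5, 42.1]
orientation: [0.672, 3.063, -0.001]
ft_force: [-8.4, -4.9, 7.8]
width: 35.6
```

```bash
python3 avg.py;python3 tgt.py 468.9 -211.6 42 -24.8
```

```text
t 12.7 F e,n,z -2.5 -3.24 7.81 M e,n,z -0.503 0.394 0.09 pos [ 469.74 -211.54   41.91] [ 469.75 -211.52   41.96] w 35.4
t 12.7 pos [ 469.75 -211.52   41.96] yaw -24.78 zaxis [ 0.0053 -0.002  -1.    ] q [-0.45  0.55  1.97  0.    0.61 -1.59]
shift tool [ 0.74 -0.42 -0.04] turn [0.0004 0.0057 0.0003] F [-3.25 -2.56  7.98] M [-0.342  0.561  0.035] w 35.4
```

Emit:
move_arm:
  deltas:
    - [0.8, 0.1, 0.7, 0, 0.001, 0]

```text
t: 12.78
ee_pos: [469.7, -211.6, 41.7]
orientation: [0.673, 3.062, -0.002]
ft_force: [1.6, 1.6, 7.2]
width: 35.3
```

```bash
python3 avg.py;python3 tgt.py 468.9 -211.6 42 -24.8
```

```text
t 13.3833 F e,n,z -1.06 -0.38 7.86 M e,n,z 0.011 0.14 0.056 pos [ 469.74 -211.56   41.63] [ 469.76 -211.58   41.71] w 35.39
t 13.38 pos [ 469.76 -211.58   41.71] yaw -24.78 zaxis [ 0.0058 -0.0025 -1.    ] q [-0.45  0.55  1.97  0.    0.61 -1.59]
shift tool [ 0.77 -0.38 -0.3 ] turn [0.0002 0.0063 0.0004] F [-0.95  0.9   7.58] M [0.101 0.116 0.058] w 35.14
```

```bash
python3 - <<'E'
from h import *
d=grab('wrist','wrist7');P=pts(d);a=np.radians(-24.8);e=np.array([np.cos(a),np.sin(a)]);n=np.array([-e[1],e[0]])
q=P[...,:2]-(468.8,-211.8);X=q@e;Y=q@n;Z=P[...,2]
m=(X<-50)&(X>-58)&(abs(Y)<38)&(abs(Y)>22);print('plate z',np.nanmedian(Z[m]))
for s in(1,-1):
    k=(abs(X+34)<9)&(s*Y>19)&(s*Y<29)&(Z>30)&(Z<65);print('face top',k.sum(),np.percentile(Z[k],97),np.percentile(s*Y[k],99))
g=d['frame'].astype(int);g=(g[...,1]>g[...,0]+40)&(g[...,1]>g[...,2]+30)&(abs(X-62)<12)&(abs(Y)<35);print('green z',np.median(Z[g]),np.percentile(Y[g],[1,99]))
m=(abs(Y)<3)&(X>-42)&(X<-15)&(Z>60)&(Z<90);print('barrel top z',np.nanmedian(Z[m]))
grab('scene','scene7');o=ctrl.get_obs();print(o['t'],o['ft_force'],o['ee_pos'],o['qvel'].round(4))
E
python3 held.py wrist7|head -8
```

```text
plate z 26.248833716304148
face top 561 56.330904284021855 28.911896808010834
face top 564 56.18927949758079 28.81244780167752
green z 38.09829694456408 [-28.93660884  29.13226637]
barrel top z 75.95461948287671
13.4833 [-0.89402548 -0.18623375  8.05040969] [ 469.75286546 -211.58686292   41.71040027] [ 0.0012 -0.0016  0.0003  0.0015 -0.001  -0.0011]
4168 tool frame axis y -0.45 yslope -0.0027 z -18.58 zslope 0.0827 rear end x [50.7 50.8] rms 1.4
14 407 -35.9 -17.4 16.3 [ -0.52 -16.33]
18 205 -35.9 -17.6 16.2 [ -0.48 -16.42]
22 453 -35.5 -17.1 16.1 [ -0.51 -16.38]
26 460 -35.7 -17.5 16.0 [ -0.54 -16.39]
30 468 -35.5 -17.4 15.7 [ -0.5 -16.4]
34 480 -36.3 -17.8 16.8 [ -0.49 -16.76]
38 531 -36.4 -17.6 16.5 [ -0.58 -16.93]
```

View pics/scene7.png

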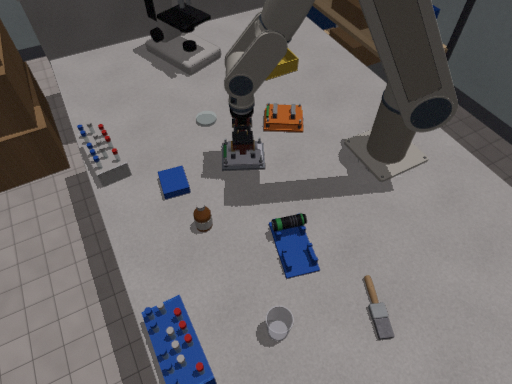

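The plate and the green bar have both sunk 10.8 mm. The barrel's axis is at the seat height, the forces are balanced, and the bystanders are where they were. I'm handing in.

```bash
python3 -c "
from workcell import ctrl
print(ctrl.close_job());o=ctrl.get_obs();print(o['t'],o['ft_force'],o['ee_pos'])"
```

```text
the job is handed in; nothing more can be done
None
the job is handed in; nothing more can be done
```

I took the silver barrel out of the rack and laid it in the V of the grey stand with its lens end towards the green bar. I pressed it down and handed the job in at about 13.5 s while still holding it. No verdict was reported.

**Last checks:**
- **Cradle travel:** the plate and the green bar had each sunk 10.8 mm on the wrist camera's depth reading. The tool had moved down about 10.5 mm since first contact.
- **Seating:** the axis was about 59.1 mm high, against the 59.2 mm expected at that depth. The tool was within 1 mm of my measured seat point along and across the V, and the angle matched to within about 0.01 rad.
- **Forces:** the push was steady at about 8 N, with 0.4 N of leftover load across the V and about 1 N along it. The forces on the four faces can't be read directly. From the wrist force and moment I estimate 2.5 to 4 N each, using a lever arm that I had to estimate.
- **Surroundings:** in the last scene picture, the black barrel and the other objects looked to be in their original places.

**Disagreements:**
- The wrist camera read heights about 1.1 mm too low, and I corrected for this.
- It also put the barrel about 0.5 mm off the middle of the jaws.
- The tool leaned by about 0.006 rad while pressing.
- An early centring correction while pressing briefly raised the sideways load to about 10 N in one reading. I corrected it before handing in.

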